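# Hold the spring clip open on the order card

### The job

Swing the half-folded order card on its hinged stand up until it stands upright and let it stay there by itself. Then squeeze the thumb plates of the steel spring clip parked on the open container's rim, lift it off, and bring it down over the middle of the card's top edge so that its open jaws straddle the edge, one on each side, square to the card and touching neither face. Finish while still squeezing it there, jaws wide open for the cook to slip a ticket in; do not let it close or let go, and leave everything else on the counter where it is.

Things in the scene. Friction and masses are not known exactly. Their poses are not given: they have to be found in the camera images.
- card_stand: Folding card stand, fixed: flat steel foot 130 (x) x 150 (y) x 10 mm with two small hinge blocks, carrying the order card, a stiff brown hardboard panel with a white sheet on one face. Origin: centre of the foot's underside, z up, x roughly away from the robot. Folded, the card lies over the foot, free edge to -x (towards the robot).
- card_hinge (a point): Middle of the card's hinge axis, 35 mm along the stand's +x from the stand's origin, 21 mm above the counter; axis along the stand's y. The card reaches from here to 145 mm out, 150 mm wide and 4 mm thick (steel strip 10 mm thick over the first 14 mm). Axes as card_stand.
- card (a joint): Angle of the order card about its hinge, rad: 0 = folded flat over the foot towards the robot, 1.571 = upright, more = leaning back away from the robot, stop at 2.1. A stiff friction hinge: it stays where it is left and takes 0.28 N m, plus up to 0.1 for the card's weight (2 to 3 N at the free edge), to raise. It starts half folded, 0.85 to 1.2.
- card_top (a point): Middle of the order card's free edge, on its mid-plane, 145 mm from the hinge. Its axes turn with the card: y along the edge (the stand's y), z in the card's plane from the hinge to this edge (up when the card is upright), x square to the card (the stand's +x when the card is upright).
- container: Open clear plastic food container, fixed, 120 (x) x 170 (y) x 80 mm high, walls 4 mm thick, paper pads inside up to 40 mm high. Origin: centre of its underside, z up. The clip is parked on its long wall at -x (the one nearest the robot), whose mid-plane lies 58 mm along -x from the origin, rim at 80 mm.
- clip: Loose steel spring clip, about 70 g: two mirrored pressed halves on a pin with a coil spring, clipped over the rim, jaws down, thumb plates up. Origin: middle of the pin, 104 mm above the counter at the start; z up, y along the pin, x the way it opens (parallel to the container's axes). Jaws 56 mm wide along y, each ending in a flat lip 12 mm high, its lower end 38 mm below the pin when shut.
- clip_grip (a point): Point 30 mm above the pin, midway between the two thumb plates: where to pinch, along the clip's x. The plates are 26 mm wide along y and slope outwards from the pin to tips 34 mm above it, 46 mm apart over their outsides; pressed together they turn about the pin until they stand parallel and stop, 12.5 mm over their outsides, tips 40 mm above the pin. Axes as clip.
- clip_jaw (a joint): Opening angle of each half of the clip, rad (both halves turn equally): 0 = lips parallel and 4 mm apart, as on the rim; 0.45 = fully open, plates against their stop, lips 37 mm apart at their lower ends and 26 mm at their upper edges. The spring shuts it: about 5 N on each plate's tip starts it opening and 10 to 14 N, by how high it is pinched, holds it fully open.
- clip_mouth (a point): Point midway between the lower ends of the open jaws, 33 mm below the pin on the clip's z axis. Axes as clip.
- ir_stand: Bystander: stainless infrared probe on a stand, round foot 90 mm across, 165 mm high. Origin under the foot.
- silicone_lid: Bystander: teal silicone lid 156 mm across with a centre knob, 31 mm high. Origin under its centre.
- oak_board: Bystander: round oak board 200 mm across, 18 mm thick. Origin under its centre.
- salt_cellar: Bystander: round brushed steel salt cellar with sliding cover, 72 mm across, 54 mm high, between the stand and the container. Origin under its centre.
- container_lid: Bystander: the container's clear lid with two grey snap latches, lying flat, 124 x 230 x 13 mm. Origin under its centre.
- pepper_mill: Bystander: dark wooden pepper mill 148 mm high, 60 mm across. Origin under its foot.
- scraper: Bystander: steel bench scraper with wooden handle lying flat, about 93 x 150 x 20 mm. Origin under its middle.

How it is judged (in metres and radians):
On the way, in this order (a step that is already met when the one before it is completed fails the run):
1. the card stands upright (within 0.13 rad) with nothing touching it (value of joint card between 1.441 and 1.701 rad and contact force between each of the arm, the fingers and card_stand below 0.1 N), for 0.2 s.
2. the clip is held open by its thumb plates, clear of the container's rim (value of joint clip_jaw above 0.3 rad and contact force between the fingers and clip above 2 N and height (world z) of clip above 0.125 m and contact force between clip and container below 0.1 N), for 0.2 s.
At the end, for the whole second after the job is handed in: Card upright (0.13 rad). Fingers hold the clip still, open over 0.30 rad, touching neither card nor container, fingers clear of the card; its mouth 5 to 30 mm below the card's top edge, within 12 mm of the card's mid-plane, 30 mm of the edge's middle, square within 0.25 rad (value of joint card between 1.441 and 1.701 rad and value of joint clip_jaw above 0.3 rad and contact force between the fingers and clip above 2 N and x of clip_mouth in the frame of card_top between -0.012 and 0.012 m and y of clip_mouth in the frame of card_top between -0.03 and 0.03 m and z of clip_mouth in the frame of card_top between -0.03 and -0.005 m and angle between the x axis of clip and the x axis of card_top, either way round below 0.25 rad and angle between the y axis of clip and the y axis of card_top, either way round below 0.25 rad and contact force between each of clip, the fingers and card_stand below 0.2 N and contact force between clip and container below 0.1 N and linear speed of clip below 0.03 m/s); the arm keeps its last pose, push and grip.
It fails at once if a bystander is shifted by more than 30 mm (distance of any of ir_stand, silicone_lid, oak_board, salt_cellar, container_lid, pepper_mill, scraper from where it was at the start of the episode above 0.03 m).
It fails at once if the clip nips or rams the card (over 8 N) (contact force between clip and card_stand above 8 N).
It also fails if it takes over 61 s, if anything falls off the work surface, if the arm or the gripper's body presses on something with over 40 N, if the wrist force passes 120 N, or if a joint passes its speed limit or range.

### The arm

A 6-joint arm with a two-finger parallel gripper is mounted at the origin on the work surface. World frame = base frame: x ahead of the robot, y to its left, z up, the work surface at z = 0. Lengths are in mm, angles in rad, forces in N, time in s.
With the tool pointing down it reaches from about 350 to 775 mm from the base axis. Payload 5.5 kg.
Tool frame: the origin (TCP) lies between the finger pads; the fingertips stand 22 mm ahead of it and the grasp point (between the pads) lies 3 mm ahead of it (robot.tip_reach is the distance from the TCP to the fingertips, in mm); z points along the fingers, y is the line along which they close (so a half turn about z gives the same grasp; the last joint's range is limited). The gripper opens to 85 mm and grips with 20 to 120 N. Pads are 22 mm wide; open, the fingers measure 114 mm over their backs; the gripper's body (76 mm by 85 mm) begins 54 mm behind the grasp point. The pads swing forward as they close: fully open they stand 13 mm farther back than shut.
Start: joints at [1.127, 0.313, 0.046, 1.304, 0, 1.431], TCP at [172.034, 548.702, 253.323] pointing down, gripper open.
Joint ranges: [-2.76, 2.76], [-0.86, 1.69], [-1.03, 1.26], [-2.2, 2.34], [-1.47, 1.5], [-3.14, 3.14]. Speed limits (rad/s): [2.57, 2.57, 3.14, 3.14, 3.14, 3.14].

### API

Orientations are given as a unit quaternion [w, x, y, z].
In Python, from cell import robot, grab_frame, camera_info, finish_job gives the robot as it stands. The module is installed in compiled form; this text tells all that it offers.
- The arm moves only by the tool apply_moves, never from a script. Its arguments are lists of equal length, an entry for each row: "fingers": the closure, from -1 (fully open) to 1 (shut); "translation": the shift along the tool's x, y, z in shares of 0.8 m (1.0 is 0.8 m), a list of three; "angular": the turn, a rotation vector about the tool's x, y, z in shares of 180 degrees (1.0 is 180 degrees), a list of three. A call has 1 to 20 rows; each row is the pose to reach, as a shift and turn from the pose commanded when the call began, along the tool's axes at that moment; what a row does not reach only later rows make up. A row lasts 1/8 s, in which the tool goes at most 62.5 mm and 10.7 degrees, less where a joint would pass 70% of its speed; a pose out of reach is approached as far as the arm can. No shift or turn number may pass 1 either way. A call with a gripper value outside its range is refused whole. The fingers move at their own pace and stop on an object; "grip_force" is the grip in N (left out, the last holds). Time passes only in rows, so rows that repeat a pose let the fingers close. It gives the time, the measured TCP pose, the force, the opening and the grip force at its end, in the units of the state.
- robot.observe(): the state, without advancing time (a new reading comes with each control period).
- grab_frame(name): name is "side" or "top" or "wrist"; returns the picture (480x640x3 uint8, red, green, blue); there is no depth.
- camera_info(name): a dict with "fx", "fy", "cx", "cy" (pixels), "extrinsics" (4x4, takes a point from world to camera coordinates). Camera axes: x right, y down, z forward; pixel columns grow to the right and rows downward; lengths in mm; the calibration is good to about 2 mm. A picture is of the moment at which its call begins: read the wrist's pose just before it. camera_info takes no time and is no camera call; for the wrist camera it gives the pose at the moment of the call.
- finish_job(): hands the job in; it is judged then, once.
The state is a dict: "clock": time; "qpos": joint angles; "qvel": joint speeds; "joint_torque": joint torques, N m; "tool_pos": TCP position; "tcp_rot": TCP orientation; "wrist_force": force on the tool from outside, world axes, zero at the start; "ft_torque": the same for the moment, N m; "width": finger opening in mm; "grip_force": force on a finger pad.
Only numpy, scipy, OpenCV 4.12 (cv2) and the standard library are available. Lean on these libraries where they do the work, as an engineer would, in place of code of your own. Each camera call takes 0.05 s, during which the arm holds its last target. There are 200 camera calls.

## Working session

There is one attempt and no reset: what is moved stays moved. The work goes in short steps, Python scripts to look and compute and a tool call to move; the robot and the scene stay as the last step left them, time stands still between calls to the robot, and variables do not carry over. Pictures are saved under pics/ and viewed, at most 12 in all, crops included, and the job is handed in when it is done.

Besides the shell and the picture viewer there is one more tool, called after "Emit:" by a JSON object that holds its "op" and its "data", one argument or row to a line. apply_moves: Moves the arm, as the interface text tells. Its arguments: {"type":"object","properties":{"fingers":{"type":"array"},"translation":{"type":"array"},"angular":{"type":"array"},"grip_force":{"type":"number"}},"required":["fingers","translation","angular"]}

```bash
mkdir -p pics
python3 - <<'E'
from cell import *
import cv2,numpy as np
s=robot.observe();print(s)
for n in("side","top"):
    c=camera_info(n);print(n,{k:(v if k!="extrinsics" else np.round(v,4).tolist()) for k,v in c.items()})
    cv2.imwrite(f"pics/{n}1.png",grab_frame(n)[:,:,::-1])
E
```

```text
{'clock': 0.0, 'qpos': array([ 1.12741245e+00,  3.14003448e-01,  4.49793537e-02,  1.30360726e+00,
       -3.01626157e-05,  1.43120102e+00]), 'qvel': array([-0.00032147, -0.00012994, -0.00031434,  0.00104233, -0.00084293,
        0.00088393]), 'joint_torque': array([ 5.80484141e-07, -4.80628145e+01,  2.98533010e+01,  1.95642858e-02,
       -1.47313067e-04,  1.25991028e-05]), 'tool_pos': array([171.81285899, 548.23268438, 252.40726142]), 'tcp_rot': array([-2.49229186e-04,  1.51310805e-01,  9.88485811e-01, -8.83143699e-04]), 'wrist_force': array([-0.22715225,  0.55612537, -1.00759093]), 'ft_torque': array([-0.02465787,  0.00329818, -0.01002221]), 'grip_force': 0.0, 'width': 85.39355783836476}
side {'fx': 438.19613693262767, 'fy': 438.19613693262767, 'cx': 319.57589877853997, 'cy': 236.99848947996946, 'extrinsics': [[0.7315, -0.6817, -0.0132, -425.5377], [-0.3545, -0.3637, -0.8614, 311.9648], [0.5824, 0.6348, -0.5078, 751.9647], [0.0, 0.0, 0.0, 1.0]]}
top {'fx': 602.305157823288, 'fy': 602.305157823288, 'cx': 321.63860579359425, 'cy': 248.43360860960095, 'extrinsics': [[-0.0153, -0.9999, 0.0015, 27.3037], [-0.9858, 0.0148, -0.167, 610.3835], [0.167, -0.0041, -0.986, 1838.8771], [0.0, 0.0, 0.0, 1.0]]}
```

View pics/side1.png

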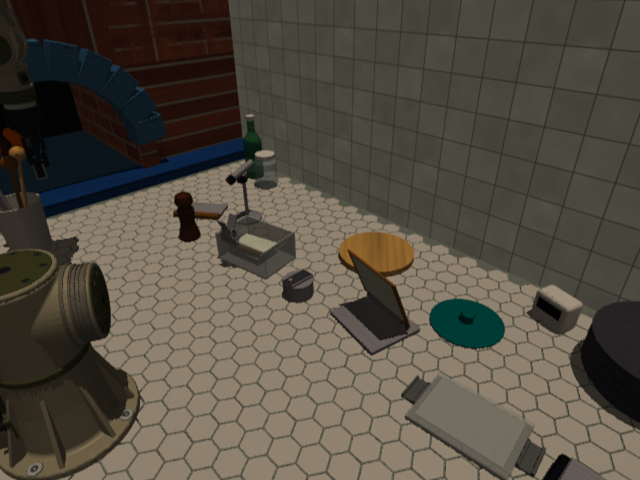

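View pics/top1.png

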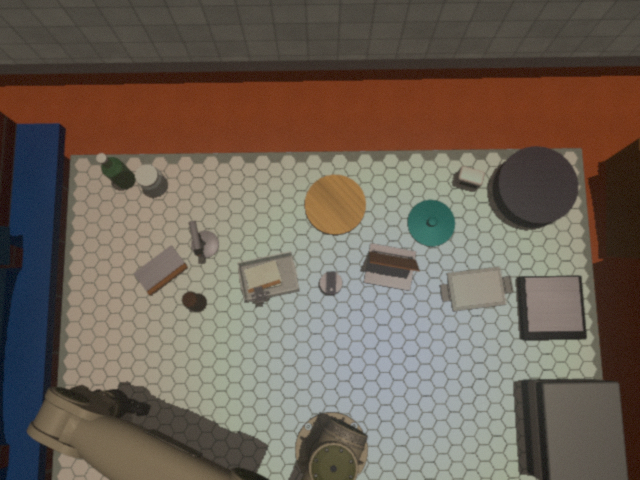

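The side view shows the card at about (380,290), the container at (257,243) and the clip at (235,225). In the top view they're at (390,265), (270,278) and (260,296). I'll zoom in for corners.

Run:
```python
import cv2
t=cv2.imread("pics/top1.png")[235:310,230:430];s=cv2.imread("pics/side1.png")[205:355,213:413]
cv2.imwrite("pics/tc.png",cv2.convertScaleAbs(cv2.resize(t,None,fx=4,fy=4,interpolation=2),alpha=1.5))
cv2.imwrite("pics/sc.png",cv2.convertScaleAbs(cv2.resize(s,None,fx=4,fy=4,interpolation=2),alpha=1.7))
```

```text
(no output)
```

View pics/tc.png

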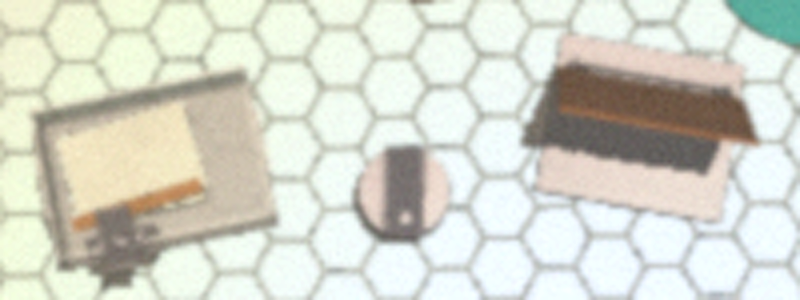

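View pics/sc.png

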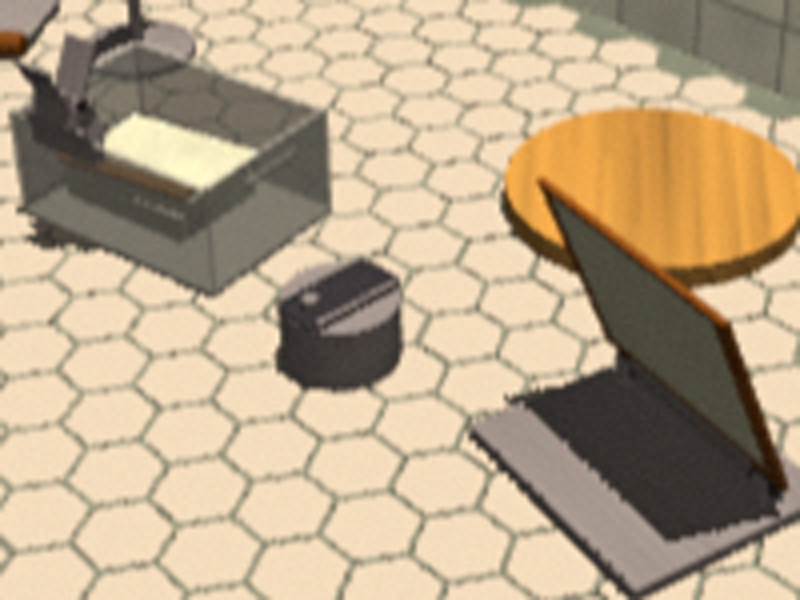

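```bash
cat > h.py <<'E'
from cell import *
import numpy as np
from scipy.spatial.transform import Rotation as R
def proj(n,P,c=None):
    c=c or camera_info(n);E=np.array(c["extrinsics"]);q=np.atleast_2d(P)@E[:3,:3].T+E[:3,3]
    return np.c_[c["fx"]*q[:,0]/q[:,2]+c["cx"],c["fy"]*q[:,1]/q[:,2]+c["cy"]]
def fr(x,y,a,P):
    P=np.atleast_2d(P).astype(float);return np.c_[x+P[:,0]*np.cos(a)-P[:,1]*np.sin(a),y+P[:,0]*np.sin(a)+P[:,1]*np.cos(a),P[:,2]]
E
python3 - <<'E'
from h import *
from scipy.optimize import least_squares
CI={n:camera_info(n) for n in("side","top")}
T=lambda l:(np.array(l)+.5)/4-.5+[230,235]
S=lambda l:(np.array(l)+.5)/4-.5+[213,205]
ft=T([(562,35),(745,66),(722,220),(538,188)]);fP=[(65,75,10),(65,-75,10),(-65,-75,10),(-65,75,10)]
fs=S([(475,428),(637,588)]);sP=[(-65,75,10),(-65,-75,10)]
ct=T([(563,112),(757,142)]);cs=S([(543,181),(727,324)])
def f(p):
    x,y,a,q=p;top=[(35-145*np.cos(q),s*75,21+145*np.sin(q)) for s in(1,-1)]
    return np.r_[proj("top",fr(x,y,a,fP),CI["top"])-ft,proj("side",fr(x,y,a,sP),CI["side"])-fs,
     proj("top",fr(x,y,a,top),CI["top"])-ct,proj("side",fr(x,y,a,top),CI["side"])-cs].ravel()
r=least_squares(f,[500,-150,0,1.]);print("stand",r.x.round(3),r.fun.round(1))
kt=T([(40,113),(243,72),(275,218),(62,265)]);kP=[(60,85,80),(60,-85,80),(-60,-85,80),(-60,85,80)]
ks=S([(212,293),(25,208),(328,210),(328,110)]);kQ=[(-60,-85,0),(-60,85,0),(60,-85,0),(60,-85,80)]
lt=T([(115,212),(117,282),(85,243),(158,232)]);
def g(p):
    x,y,a,v=p;lP=[(-58+22,v,138),(-58-22,v,138),(-58,v+28,100),(-58,v-28,100)]
    return np.r_[proj("top",fr(x,y,a,kP),CI["top"])-kt,proj("side",fr(x,y,a,kQ),CI["side"])-ks,proj("top",fr(x,y,a,lP),CI["top"])-lt].ravel()
r=least_squares(g,[500,150,0,20.]);print("cont",r.x.round(3),r.fun.round(1))
x,y,a,v=r.x;print("clip",fr(x,y,a,(-58,v,104)))
E
```

```text
stand [ 5.57910e+02 -1.99389e+02 -1.91000e-01  1.17700e+00] [-0.1 -1.3  0.4 -0.9  0.   0.4 -0.7  0.1 -1.2 -0.4  0.2  1.5 -1.  -1.1
  0.7  0.2 -0.5  0.1  0.5  0.7]
cont [5.24290e+02 1.85198e+02 1.91000e-01 3.29810e+01] [-2.9 -0.8  0.6 -1.6  0.3 -0.2 -1.2 -0.6 -0.3  2.7 -0.7  2.4  0.9  1.7
 -0.3  0.8 -1.1 -0.5  1.2 -3.4 -0.1  2.1 -0.1  1.1]
clip [[461.09154695 206.59208339 104.        ]]
```

```bash
cat >> h.py <<'E'
def Rt(a): return np.array([[-np.sin(a),np.cos(a),0],[np.cos(a),np.sin(a),0],[0,0,-1]]).T
def move(pos,a,base=None):
    s=robot.observe();w,x,y,z=s["tcp_rot"];M=R.from_quat([x,y,z,w]).as_matrix();p=s["tool_pos"]
    if base:p,M=np.array(base[0],float),Rt(base[1])
    print("t",(M.T@(np.array(pos)-p)).round(1),"r",np.degrees(R.from_matrix(M.T@Rt(a)).as_rotvec()).round(1))
ST=(557.9,-199.4,-.191)
E
python3 - <<'E'
from h import *
move((400,230,253),0.3)
for lx in(-75,):
    for z in(250,140):move((*fr(*ST,(lx,0,0))[0][:2],z),-.191)
E
```

```text
t [-3.129e+02 -2.355e+02 -2.000e-01] r [-0.1  0.  55.4]
t [-517.5 -606.4    3.4] r [-0.1  0.1 83.5]
t [-517.6 -606.2  113.4] r [-0.1  0.1 83.5]
```

Units first: shifts go in shares of 0.8 m and turns go in shares of 180 degrees. So -606.5 mm / 800 = -0.7581, -517.5 mm / 800 = -0.6469, 83.5 degrees / 180 = 0.4639.

Emit:
{"op": "apply_moves", "data": {
  "fingers": [1,1,1,1,1,1,1,1,1,1,1,1,1,1,1,1],
  "translation": [
    [-0.3913,-0.2938,0],
    [-0.3913,-0.2938,0],
    [-0.3913,-0.2938,0],
    [-0.3913,-0.2938,0],
    [-0.3913,-0.2938,0],
    [-0.3913,-0.2938,0],
    [-0.6469,-0.7581,0.0038],
    [-0.6469,-0.7581,0.0038],
    [-0.6469,-0.7581,0.0038],
    [-0.6469,-0.7581,0.0038],
    [-0.6469,-0.7581,0.0038],
    [-0.6469,-0.7581,0.0038],
    [-0.6469,-0.7581,0.0038],
    [-0.6469,-0.7581,0.0038],
    [-0.6469,-0.7581,0.0038],
    [-0.6469,-0.7581,0.0038]
  ],
  "angular": [
    [0,0,0.3056],
    [0,0,0.3056],
    [0,0,0.3056],
    [0,0,0.3056],
    [0,0,0.3056],
    [0,0,0.3056],
    [0,0,0.4639],
    [0,0,0.4639],
    [0,0,0.4639],
    [0,0,0.4639],
    [0,0,0.4639],
    [0,0,0.4639],
    [0,0,0.4639],
    [0,0,0.4639],
    [0,0,0.4639],
    [0,0,0.4639]
  ]
}}

```text
clock: 2.1
tool_pos: [484.0, -183.4, 250.2]
tcp_rot: [-0.0, 0.771, 0.637, -0.0]
wrist_force: [-0.6, -0.4, -0.6]
width: -0.2
grip_force: 0.0
```

Scaled: 110 mm / 800 = 0.1375, 80 mm / 800 = 0.1.

Emit:
{"op": "apply_moves", "data": {
  "fingers": [1,1,1,1,1,1,1,1,1,1,1,1,1,1],
  "translation": [
    [0,0,0.0688],
    [0,0,0.1375],
    [0,0,0.1375],
    [0,0.025,0.1375],
    [0,0.0375,0.1375],
    [0,0.05,0.1375],
    [0,0.0575,0.1375],
    [0,0.065,0.1375],
    [0,0.0725,0.1375],
    [0,0.08,0.1375],
    [0,0.0875,0.1375],
    [0,0.095,0.1375],
    [0,0.1,0.1375],
    [0,0.1,0.1375]
  ],
  "angular": [
    [0,0,0],
    [0,0,0],
    [0,0,0],
    [0,0,0],
    [0,0,0],
    [0,0,0],
    [0,0,0],
    [0,0,0],
    [0,0,0],
    [0,0,0],
    [0,0,0],
    [0,0,0],
    [0,0,0],
    [0,0,0]
  ]
}}

```text
clock: 3.85
tool_pos: [568.5, -201.3, 148.8]
tcp_rot: [0.007, 0.771, 0.637, 0.004]
wrist_force: [-1.7, 6.2, 33.7]
width: -0.1
grip_force: 17.6
```

Run:
```python
from h import *
import cv2
s=robot.observe();print(s["tool_pos"],s["wrist_force"])
im=grab_frame("side")[215:365,313:463];im=cv2.convertScaleAbs(cv2.resize(im[:,:,::-1],None,fx=4,fy=4,interpolation=2),alpha=1.7)
cv2.imwrite("pics/p2.png",im)
```

```text
[ 568.46447727 -201.28497413  148.81189196] [-1.7157842   6.15918204 33.72517995]
```

View pics/p2.png

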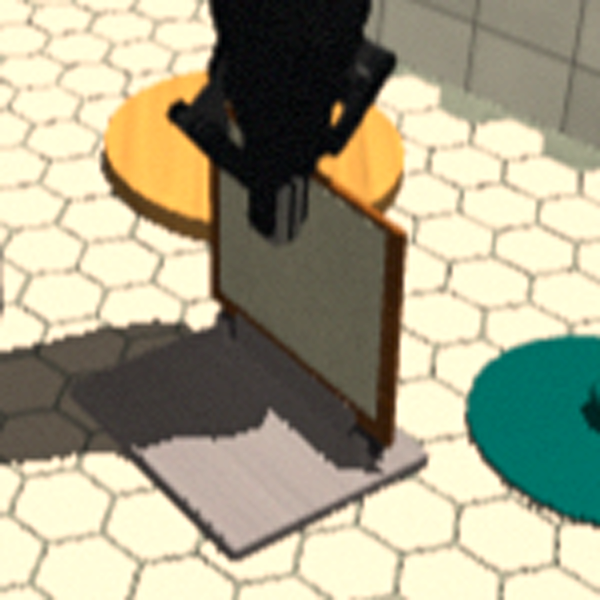

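The card looks near upright, but the gripper's linkage is bearing on the top edge (34 N up), so I'll lift off at once.

Scaled: -110 mm / 800 = -0.1375, -100 mm / 800 = -0.125.

Emit:
{"op": "apply_moves", "data": {
  "fingers": [1,1,1,1,1],
  "translation": [
    [0,0,-0.0188],
    [0,-0.0125,-0.05],
    [0,-0.05,-0.125],
    [0,-0.075,-0.1375],
    [0,-0.075,-0.1375]
  ],
  "angular": [
    [0,0,0],
    [0,0,0],
    [0,0,0],
    [0,0,0],
    [0,0,0]
  ]
}}

```text
clock: 4.53
tool_pos: [503.7, -188.7, 252.1]
tcp_rot: [0.001, 0.771, 0.636, 0.001]
wrist_force: [0.9, 0.4, -1.0]
width: -0.1
grip_force: 0.0
```

Run:
```python
from h import *
import cv2
s=robot.observe();print(s["tool_pos"],s["wrist_force"])
f=lambda im:cv2.convertScaleAbs(cv2.resize(im[:,:,::-1],None,fx=4,fy=4,interpolation=2),alpha=1.6)
a=f(grab_frame("side")[215:365,343:443]);b=f(grab_frame("top")[225:375,345:445])
cv2.imwrite("pics/p3.png",np.hstack([a,b]))
```

```text
[ 503.74527447 -188.73777254  252.09899464] [ 0.90041872  0.40780315 -1.00920906]
```

View pics/p3.png

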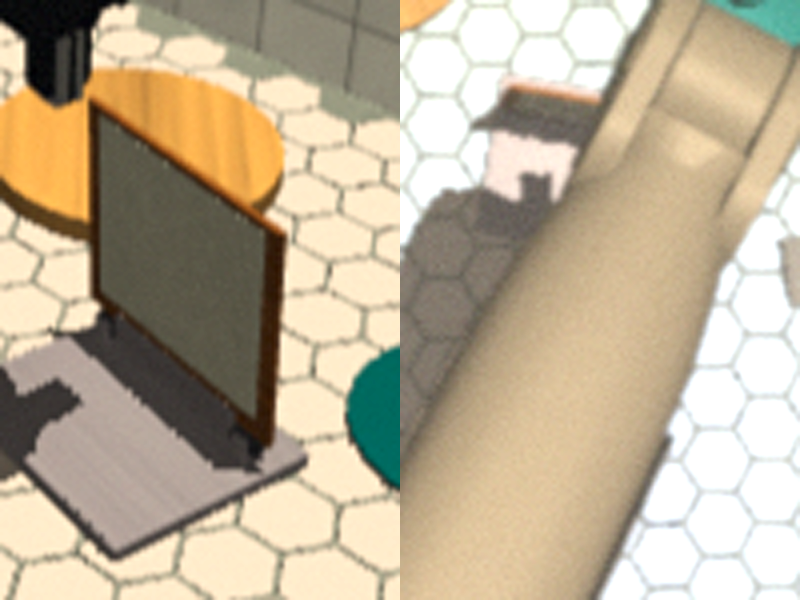

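Run:
```python
from h import *
a=np.array([(94,101),(277,237)])/4-.375+[343,215];b=np.array([(105,85)])/4-.375+[345,225]
for q in np.arange(1.3,1.8,.05):
    t=fr(*ST,[(35-145*np.cos(q),s*75,21+145*np.sin(q)) for s in(1,-1)])
    print(q.round(2),(proj("side",t)-a).ravel().round(1),(proj("top",t)[:1]-b).round(1))
```

```text
1.3 [-11.7   5.4  -9.8   6.9] [[-0.4  9.8]]
1.35 [-8.9  3.8 -6.8  4.9] [[0.  7.4]]
1.4 [-6.2  2.2 -3.8  3.1] [[0.4 5. ]]
1.45 [-3.5  0.8 -0.9  1.4] [[0.9 2.5]]
1.5 [-0.7 -0.4  2.1 -0.1] [[1.3 0.1]]
1.55 [ 2.  -1.5  5.  -1.5] [[ 1.7 -2.3]]
1.6 [ 4.7 -2.4  7.8 -2.7] [[ 2.1 -4.7]]
1.65 [ 7.4 -3.2 10.6 -3.7] [[ 2.4 -7. ]]
1.7 [10.  -3.8 13.4 -4.6] [[ 2.8 -9.3]]
1.75 [12.6 -4.3 16.1 -5.3] [[  3.2 -11.6]]
```

Scaled: 85 mm / 800 = 0.1063, 74 mm / 800 = 0.0925.

Emit:
{"op": "apply_moves", "data": {
  "fingers": [1,1,1,1,1,1,1,1,1,1,1],
  "translation": [
    [0,0,0.0625],
    [0,0,0.1063],
    [0,0.0375,0.1063],
    [0,0.0625,0.1063],
    [0,0.0725,0.1063],
    [0,0.08,0.1063],
    [0,0.0863,0.1063],
    [0,0.09,0.1063],
    [0,0.0925,0.1063],
    [0,0.0925,0.1063],
    [0,0.0925,0.1063]
  ],
  "angular": [
    [0,0,0],
    [0,0,0],
    [0,0,0],
    [0,0,0],
    [0,0,0],
    [0,0,0],
    [0,0,0],
    [0,0,0],
    [0,0,0],
    [0,0,0],
    [0,0,0]
  ]
}}

```text
clock: 6.0
tool_pos: [576.5, -202.5, 165.4]
tcp_rot: [-0.0, 0.771, 0.637, 0.0]
wrist_force: [-2.3, 0.5, -1.8]
width: 0.0
grip_force: 0.9
```

Emit:
{"op": "apply_moves", "data": {
  "fingers": [1,1,1,1,1],
  "translation": [
    [0,-0.0188,0],
    [0,-0.05,-0.025],
    [0,-0.075,-0.0938],
    [0,-0.075,-0.1063],
    [0,-0.075,-0.1063]
  ],
  "angular": [
    [0,0,0],
    [0,0,0],
    [0,0,0],
    [0,0,0],
    [0,0,0]
  ]
}}

```text
clock: 6.62
tool_pos: [518.9, -191.9, 251.8]
tcp_rot: [0.002, 0.771, 0.637, 0.001]
wrist_force: [0.6, 0.7, -0.4]
width: -0.7
grip_force: 0.0
```

Run:
```python
from h import *
import cv2
s=robot.observe();print(s["tool_pos"],s["wrist_force"])
np.save("side_after.npy",grab_frame("side"))
c=(*fr(524.3,185.2,.191,(-58,33,0))[0][:2],)
move((c[0]-20,c[1]-2,290),.191)
```

```text
[ 518.93640483 -191.86618     251.83921712] [ 0.58357103  0.71783812 -0.43666316]
t [ 374.3 -150.8  -40. ] r [  0.1   0.  -21.8]
```

Scaled: 374 mm / 800 = 0.4675, -151 mm / 800 = -0.1888, -22 degrees / 180 = -0.1222.

Emit:
{"op": "apply_moves", "data": {
  "fingers": [-1,-1,-1,-1,-1,-1,-1,-1,-1,-1,-1],
  "translation": [
    [0.4675,-0.1888,-0.05],
    [0.4675,-0.1888,-0.05],
    [0.4675,-0.1888,-0.05],
    [0.4675,-0.1888,-0.05],
    [0.4675,-0.1888,-0.05],
    [0.4675,-0.1888,-0.05],
    [0.4675,-0.1888,-0.05],
    [0.4675,-0.1888,-0.05],
    [0.4675,-0.1888,-0.05],
    [0.4675,-0.1888,-0.05],
    [0.4675,-0.1888,-0.05]
  ],
  "angular": [
    [0,0,-0.1222],
    [0,0,-0.1222],
    [0,0,-0.1222],
    [0,0,-0.1222],
    [0,0,-0.1222],
    [0,0,-0.1222],
    [0,0,-0.1222],
    [0,0,-0.1222],
    [0,0,-0.1222],
    [0,0,-0.1222],
    [0,0,-0.1222]
  ]
}}

```text
clock: 8.05
tool_pos: [440.6, 203.6, 290.0]
tcp_rot: [-0.0, 0.636, 0.772, -0.0]
wrist_force: [0.3, -0.3, -0.2]
width: 85.6
grip_force: 0.0
```

Run:
```python
from h import *
import cv2,pickle
s=robot.observe();print(s["tool_pos"],s["tcp_rot"])
c=camera_info("wrist");im=grab_frame("wrist");pickle.dump((c,im),open("w1.pkl","wb"))
E=np.array(c["extrinsics"]);print("campos",-E[:3,:3].T@E[:3,3],E[2,:3],c["fx"])
im=cv2.convertScaleAbs(im[:,:,::-1],alpha=1.6)
a=np.load("side_after.npy")[215:365,343:443][:,:,::-1]
a=cv2.convertScaleAbs(cv2.resize(a,(160,240),interpolation=2),alpha=1.6)
b=cv2.resize(np.load("side_after.npy")[215:365,363:423][:,:,::-1],(160,400))
pad=np.zeros((480,160,3),np.uint8);pad[:240]=a
cv2.imwrite("pics/w1.png",np.hstack([im,pad]))
print(proj("wrist",[[461,206.6,104],[461,206.6,80]],c))
```

```text
[440.58693109 203.60219594 290.0313796 ] [-1.07795201e-04  6.36160614e-01  7.71556634e-01 -1.48220502e-04]
campos [427.97687096 267.16823984 410.8594027 ] [ 0.0481208  -0.25534985 -0.96565048] 355.0670791069614
[[348.88402575 214.68914034]
 [347.25063903 209.3784882 ]]
```

View pics/w1.png

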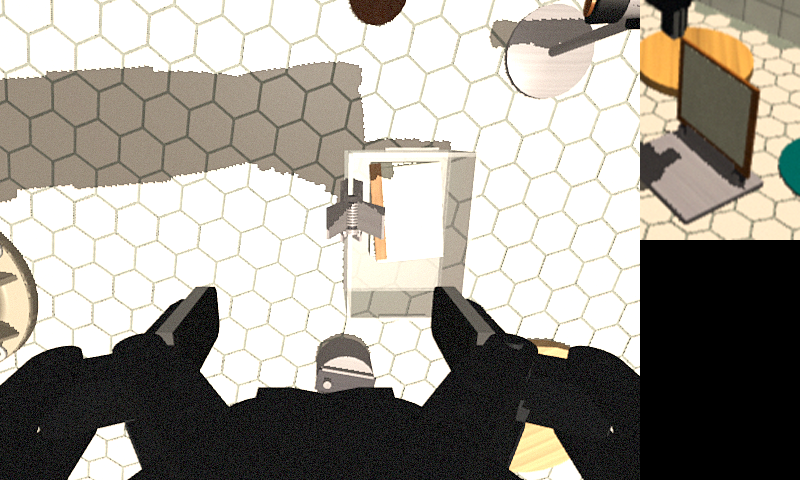

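The wrist image shows the clip at about (354,212), with plate tips near x 328 and 384. I'll take one zoom for accuracy, with the upright card beside it.

Run:
```python
import cv2,pickle,numpy as np
c,im=pickle.load(open("w1.pkl","rb"))
a=cv2.resize(im[170:260,310:400,::-1],(540,540),interpolation=2)
b=cv2.convertScaleAbs(cv2.resize(np.load("side_after.npy")[225:350,360:425,::-1],(260,500),interpolation=2),alpha=1.6)
o=np.zeros((540,800,3),np.uint8);o[:,:540]=a;o[:500,540:]=b;cv2.imwrite("pics/w2.png",o)
```

```text
(no output)
```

View pics/w2.png

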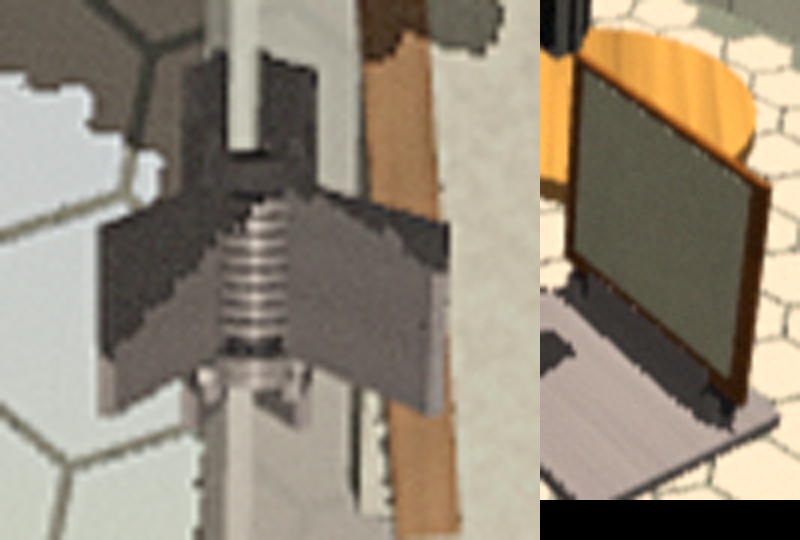

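Run:
```python
from h import *
import pickle
from scipy.optimize import least_squares
c,_=pickle.load(open("w1.pkl","rb"))
px=np.array([(98,225),(103,413),(448,228),(440,412)])/6-.42+[310,170]
P=[(-23,13,138),(-23,-13,138),(23,13,138),(23,-13,138)]
r=least_squares(lambda p:(proj("wrist",fr(p[0],p[1],p[2],P),c)-px).ravel(),[461,206,.19]);print(r.x,r.fun.round(1))
x,y,a=r.x
a1=np.array([(40,57),(221,187)])/4-.375+[360,225]
for q in np.arange(1.4,1.75,.05):
    t=fr(*ST,[(35-145*np.cos(q),s*75,21+145*np.sin(q)) for s in(1,-1)]);print(q.round(2),(proj("side",t)-a1).ravel().round(1))
for z in(180,131):move((x,y,z),a)
```

```text
[4.63433434e+02 2.07622452e+02 1.91818761e-01] [-0.1 -0.2 -0.9  0.5  0.5 -0.8  0.5  0.6]
1.4 [-9.7  3.2 -6.8  5.6]
1.45 [-7.   1.8 -3.9  3.9]
1.5 [-4.2  0.6 -0.9  2.4]
1.55 [-1.5 -0.5  2.   1. ]
1.6 [ 1.2 -1.4  4.8 -0.2]
1.65 [ 3.9 -2.2  7.6 -1.2]
1.7 [ 6.5 -2.8 10.4 -2.1]
1.75 [ 9.1 -3.3 13.1 -2.8]
t [ -0.5  23.2 110.2] r [-0. -0.  0.]
t [ -0.5  23.2 159.2] r [-0. -0.  0.]
```

Scaled: 154 mm / 800 = 0.1925, 140 mm / 800 = 0.175.

Emit:
{"op": "apply_moves", "data": {
  "fingers": [-1,-1,-1,-1,-1,-1],
  "translation": [
    [0,0.0288,0.0625],
    [0,0.0288,0.125],
    [0,0.0288,0.175],
    [0,0.0288,0.1925],
    [0,0.0288,0.1925],
    [0,0.0288,0.1925]
  ],
  "angular": [
    [0,0,0],
    [0,0,0],
    [0,0,0],
    [0,0,0],
    [0,0,0],
    [0,0,0]
  ]
}}

```text
clock: 8.85
tool_pos: [464.2, 209.3, 138.1]
tcp_rot: [0.001, 0.636, 0.772, 0.001]
wrist_force: [0.1, 0.8, 0.9]
width: 85.2
grip_force: 0.0
```

Emit:
{"op": "apply_moves", "data": {
  "fingers": [0,0.3,0.5,0.7,1,1,1,1,1,1],
  "translation": [
    [0,0,0],
    [0,0,0],
    [0,0,0],
    [0,0,0],
    [0,0,0],
    [0,0,0],
    [0,0,0],
    [0,0,0],
    [0,0,0],
    [0,0,0]
  ],
  "angular": [
    [0,0,0],
    [0,0,0],
    [0,0,0],
    [0,0,0],
    [0,0,0],
    [0,0,0],
    [0,0,0],
    [0,0,0],
    [0,0,0],
    [0,0,0]
  ],
  "grip_force": 40
}}

```text
clock: 10.1
tool_pos: [462.9, 209.0, 136.3]
tcp_rot: [-0.0, 0.635, 0.772, 0.0]
wrist_force: [0.4, 0.2, -0.1]
width: 10.7
grip_force: 41.8
```

Scaled: -160 mm / 800 = -0.2, -155 mm / 800 = -0.1938.

Emit:
{"op": "apply_moves", "data": {
  "fingers": [1,1,1,1,1,1,1,1,1,1],
  "translation": [
    [0,0,-0.0125],
    [0,0,-0.0313],
    [0,0,-0.0563],
    [0,0,-0.0938],
    [0,0,-0.1313],
    [0,0,-0.1688],
    [0,0,-0.1938],
    [0,0,-0.2],
    [0,0,-0.2],
    [0,0,-0.2]
  ],
  "angular": [
    [0,0,0],
    [0,0,0],
    [0,0,0],
    [0,0,0],
    [0,0,0],
    [0,0,0],
    [0,0,0],
    [0,0,0],
    [0,0,0],
    [0,0,0]
  ]
}}

```text
clock: 11.35
tool_pos: [462.4, 208.8, 295.4]
tcp_rot: [-0.0, 0.635, 0.772, -0.001]
wrist_force: [-0.4, 0.7, -0.6]
width: 10.8
grip_force: 41.8
```

Run:
```python
from h import *
import cv2,pickle
s=robot.observe();print(s["tool_pos"],s["tcp_rot"],s["width"],s["grip_force"])
sd=grab_frame("side");w=grab_frame("wrist");pickle.dump((sd,w),open("w3.pkl","wb"))
p=s["tool_pos"]
u=proj("side",[p-[0,0,30]])[0];print(u)
x,y=(u-50).astype(int)
a=cv2.convertScaleAbs(cv2.resize(sd[y:y+100,x:x+100,::-1],(400,400),interpolation=2),alpha=1.8)
b=cv2.resize(w[170:370,220:420,::-1],(400,400),interpolation=2)
print(x,y);cv2.imwrite("pics/g.png",np.hstack([a,b]))
# where pin/mouth would be in side crop
g=p-[0,0,33];print((proj("side",[g,g-[0,0,33]])-[x,y])*4, proj("wrist",[g]))
```

```text
[462.38822801 208.84515209 295.44101056] [-4.78626576e-04  6.35456411e-01  7.72136370e-01 -5.88658321e-04] 10.815984132957523 41.84010207653046
[219.31210811 169.66974045]
169 119
[[201.91500503 207.51909505]
 [209.11809721 259.82236537]] [[325.92383497 281.71307969]]
```

View pics/g.png

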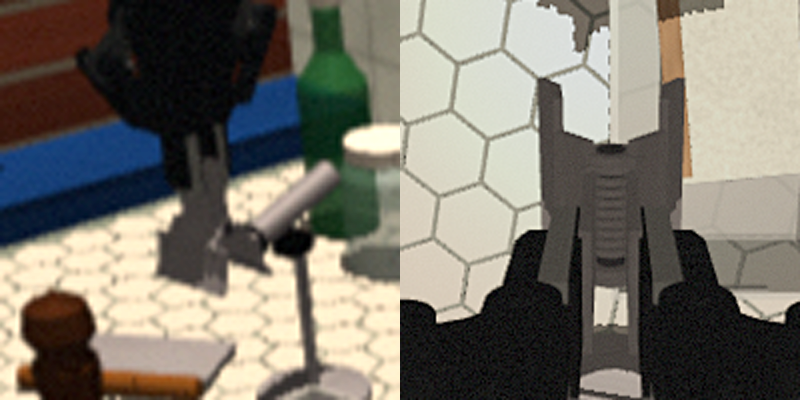

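Run:
```python
from h import *
t=fr(*ST,(33,0,0))[0]
for z in(295,221):move((t[0],t[1],z),-.191)
```

```text
t [-4.314e+02  4.570e+01  3.000e-01] r [-0.1  0.  22. ]
t [-431.4   45.9   74.3] r [-0.1  0.  22. ]
```

Scaled: -431.5 mm / 800 = -0.5394, -420 mm / 800 = -0.525, 22 degrees / 180 = 0.1222.

Emit:
{"op": "apply_moves", "data": {
  "fingers": [1,1,1,1,1,1,1,1,1,1,1,1,1,1,1,1],
  "translation": [
    [-0.05,0.005,0],
    [-0.1,0.01,0],
    [-0.15,0.0163,0],
    [-0.2,0.0213,0],
    [-0.25,0.0263,0],
    [-0.3,0.0313,0],
    [-0.35,0.0375,0],
    [-0.4,0.0425,0],
    [-0.45,0.0475,0],
    [-0.4938,0.0525,0],
    [-0.525,0.0563,0],
    [-0.5394,0.0569,0],
    [-0.5394,0.0569,0],
    [-0.5394,0.0569,0],
    [-0.5394,0.0569,0],
    [-0.5394,0.0569,0]
  ],
  "angular": [
    [0,0,0.0111],
    [0,0,0.0222],
    [0,0,0.0333],
    [0,0,0.0444],
    [0,0,0.0556],
    [0,0,0.0667],
    [0,0,0.0778],
    [0,0,0.0889],
    [0,0,0.1],
    [0,0,0.1111],
    [0,0,0.1222],
    [0,0,0.1222],
    [0,0,0.1222],
    [0,0,0.1222],
    [0,0,0.1222],
    [0,0,0.1222]
  ]
}}

```text
clock: 13.45
tool_pos: [590.5, -205.0, 296.6]
tcp_rot: [0.0, 0.771, 0.637, 0.0]
wrist_force: [0.7, -0.5, -0.5]
width: 10.8
grip_force: 41.8
```

Run:
```python
from h import *
import cv2
s=robot.observe();print(s["tool_pos"],s["tcp_rot"],s["width"],s["grip_force"])
w=grab_frame("wrist");sd=grab_frame("side")
a=cv2.convertScaleAbs(cv2.resize(sd[150:300,330:460,::-1],(390,450),interpolation=2),alpha=1.6)
b=cv2.resize(w[180:405,220:420,::-1],(400,450),interpolation=2)
cv2.imwrite("pics/o.png",np.hstack([a,b]))
t=fr(*ST,[(32,75,166),(32,-75,166),(32,0,166)]);print("card",(proj("wrist",t)-[220,180])*2+[390,0])
g=s["tool_pos"];print("pin@40",(proj("wrist",[g-[0,0,40],g-[0,0,73]])-[220,180])*2+[390,0])
move((*t[2][:2],221),-.191)
```

```text
[ 590.50634056 -204.98879243  296.62902166] [1.46752360e-04 7.70777127e-01 6.37104842e-01 1.39566401e-04] 10.763853474150915 41.83917760848999
card [[ 596.69520706 -115.05164231]
 [ 597.05294771  284.32278906]
 [ 596.88751303   99.63485442]]
pin@40 [[599.91781224 190.79982292]
 [599.87538594 147.67889523]]
t [-0.4 -1.2 75.5] r [ 0.  -0.   0.1]
```

View pics/o.png

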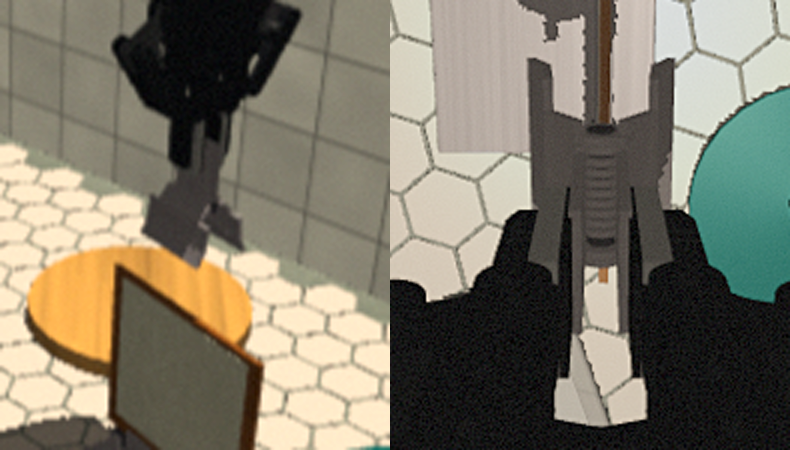

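The wrist view puts the card edge at column 605 and the clip's centre at 600, so it needs about 2 mm more along +y. Square and centred; descending.

Scaled: 75 mm / 800 = 0.0938, 72 mm / 800 = 0.09.

Emit:
{"op": "apply_moves", "data": {
  "fingers": [1,1,1,1,1,1,1,1,1,1,1,1],
  "translation": [
    [0,0.0025,0.0125],
    [0,0.0025,0.025],
    [0,0.0025,0.0375],
    [0,0.0025,0.05],
    [0,0.0025,0.0625],
    [0,0.0025,0.0725],
    [0,0.0025,0.0825],
    [0,0.0025,0.09],
    [0,0.0025,0.0938],
    [0,0.0025,0.0938],
    [0,0.0025,0.0938],
    [0,0.0025,0.0938]
  ],
  "angular": [
    [0,0,0],
    [0,0,0],
    [0,0,0],
    [0,0,0],
    [0,0,0],
    [0,0,0],
    [0,0,0],
    [0,0,0],
    [0,0,0],
    [0,0,0],
    [0,0,0],
    [0,0,0]
  ]
}}

```text
clock: 15.05
tool_pos: [592.7, -206.2, 221.6]
tcp_rot: [0.0, 0.771, 0.637, 0.0]
wrist_force: [-0.1, 0.0, -1.2]
width: 10.9
grip_force: 41.8
```

Run:
```python
from h import *
import cv2
s=robot.observe();print(s["tool_pos"],s["tcp_rot"],s["width"],s["grip_force"],s["wrist_force"])
w=grab_frame("wrist");sd=grab_frame("side")
a=cv2.convertScaleAbs(cv2.resize(sd[200:300,345:435,::-1],(450,500),interpolation=2),alpha=1.8)
b=cv2.resize(w[170:420,230:405,::-1],(350,500),interpolation=2)
cv2.imwrite("pics/f.png",np.hstack([a,b]))
```

```text
[ 592.66260621 -206.18649326  221.62394547] [2.68409706e-04 7.71108597e-01 6.36703564e-01 1.76737815e-04] 10.943706584210174 41.83910071849823 [-0.12473723  0.04452137 -1.21753395]
```

View pics/f.png

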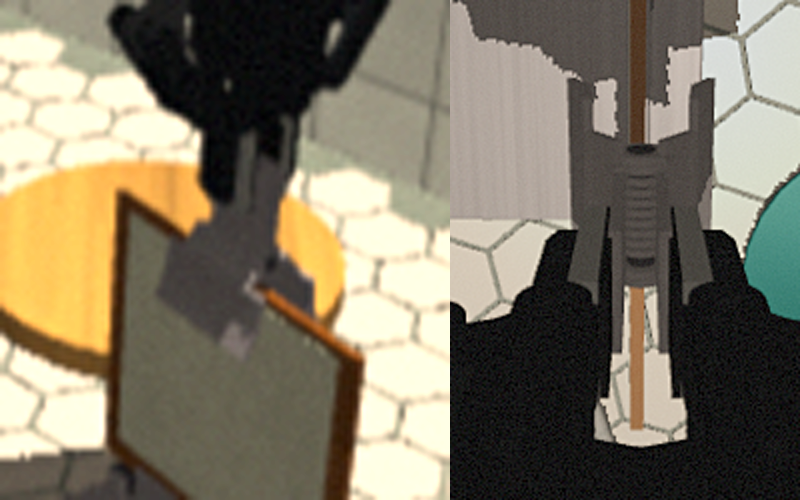

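The clip straddles the edge. In the wrist view the card is at column 638 and the clip's centre at 640. From the side view the mouth is about 14 mm below the edge.

```bash
python3 -c "
from cell import *
print(finish_job())"
```

```text
the job is handed in; nothing more can be done
None
```

I handed the job in with the card upright (about 1.55 rad) and the clip squeezed open over the middle of its top edge: centred within about 1 mm, mouth about 14 mm below the edge. The hand-in returned no verdict. On the first push the gripper pressed on the card's top edge with about 34 N, under the 40 N limit.

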